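Load the copper spool and lock the stand's collar

TASK

Load the copper-coloured spool on the green spool stand: first swing the stand's lock collar by its black knob back to the white (open) mark, then gently lower the spool, upright, over the spindle so that its flats face the two yellow tabs and its bottom flange sits flat on the seat; do not drop it. Then turn the collar to the red (locked) mark, stopping on the mark rather than at the end of its travel, so that the tabs lie over the flange, and let go. Leave the blue spool, the plate with the clay figure, the glue bottle and the spatula where they are.

Things in the scene. Friction and masses are not known exactly. Their poses are not given: they have to be found in the camera images.
- stand: Fixed green round base, 200 mm across, 10 mm high; origin at the centre of its underside on the bench, z up. The seat, spindle and collar are on its axis. To pass between the tabs of the open collar the spool's y axis must lie along the stand's y axis (either way round, to about 15 degrees).
- seat (a point): Centre of the round steel seat's top, on the stand's axis 18 mm above the bench, where the spool's underside rests; 80 mm across. The spindle rises from it: 14 mm thick, its tapered tip 93 mm above the bench.
- collar (a joint): Captive aluminium lock collar round the seat, turning about the stand's axis; rad, 0 = open (white mark, a stop), grows anticlockwise seen from above, 1.3 = locked (red mark), far stop at 1.6. Stays where it is left; takes about 0.12 N m (2 N at the knob) to turn. Ring 116 mm outside, 86 mm inside, top 24 mm above the bench.
- tab (a point): Inner end of one of the collar's two facing yellow hold-down tabs, 32 mm from the stand's axis; the tabs are 12 mm wide, 27 to 32 mm above the bench (3 mm over a seated spool's bottom flange). They turn with the collar; when it is open they lie on the stand's +y and -y axis.
- collar_knob (a point): Top centre of the collar's upright round black knob, 63 mm above the bench, 76 mm from the stand's axis; its grip is 18 mm thick and spans 31 to 63 mm in height. It turns with the collar and is in line with the axis and a mark when the collar is on that mark.
- open_mark (a point): White radial dash on the stand's base, 90 mm from its axis, 11.5 mm above the bench: open. In the stand's frame it lies at -0.65 rad from the +x axis.
- locked_mark (a point): Red radial dash on the stand's base, 90 mm from its axis, 11.5 mm above the bench: locked. In the stand's frame it lies at +0.65 rad from the +x axis.
- spool_copper: Loose white spool with copper winding and a copper ring on its top face; 60 mm high, about 0.2 kg, stands on the bench; origin at the centre of its underside, z up. Bore 19 mm. Bottom flange 6 mm thick, 76 mm along x, two flats 52 mm apart facing +y and -y. Top flange from 50 to 60 mm up, 54 mm along x, two flats 44 mm apart facing +y and -y: grip these.
- spool_blue: The same spool with blue winding and top ring; not to be used. Origin at the centre of its underside.
- plate: White plate, 160 mm across, with a small clay figure 78 mm high in its middle; leave alone. Origin under its centre.
- glue: White glue bottle with red cap, 52 mm across, 140 mm high; leave alone. Origin under its centre.
- spatula: Spatula lying on the bench, 180 mm long; leave alone.

How it is judged:
By the outcome, as a careful person would: the job done as asked, in the order asked, and still so for the second after the job is handed in, with the robot touching nothing.
It also fails if it takes over 67 s, if anything falls off the work surface, if the arm or the gripper's body presses on something with over 40 N, if the wrist force passes 120 N, or if a joint passes its speed limit or range.

ROBOT

A 6-joint arm with a two-finger parallel gripper is mounted at the origin on the work surface. World frame = base frame: x ahead of the robot, y to its left, z up, the work surface at z = 0. Lengths are in m, angles in rad, forces in N, time in s.
With the tool pointing down it reaches from about 0.3 to 0.825 m from the base axis. Payload 5.4 kg.
Tool frame: the origin (TCP) lies at the very end of the fingers, on their centre line; the grasp point (between the pads) lies 19 mm behind it; z points along the fingers, y is the line along which they close (so a half turn about z gives the same grasp; the last joint's range is limited). The gripper opens to 92 mm and grips with 3 to 60 N. Pads are 20 mm wide; open, the fingers measure 128 mm over their backs; the gripper's body (75 mm by 189 mm) begins 69 mm behind the grasp point.
Start: joints at [-1.547, 0.158, 1.597, -0, 1.386, -0.21], TCP at [0.133, -0.559, 0.215] pointing down, gripper open.
Joint ranges: [-2.91, 2.91], [-0.94, 2.29], [0.18, 2.7], [-1.29, 4.43], [0.17, 2.64], [-3, 3]. Speed limits (rad/s): [2.57, 2.57, 3.14, 3.14, 3.14, 3.14].

INTERFACE

Orientations are given as a rotation vector (axis times angle).
In Python, from workcell import bot gives the robot as it stands. Calls block until the motion is done:
- bot.goto(position, orientation): joint-space move of the TCP to a pose.
- bot.line_to(position, rot=None, max_speed=0.15): straight line of the TCP; rot=None keeps the orientation; max_speed is the mean speed in m/s.
- bot.set_joints(angles): joint-space move.
- bot.set_gripper(opening, newtons=None): opening from 0.0 (shut) to 1.0 (fully open); newtons is the grip in N (None keeps the last); returns when the fingers have stopped.
- bot.hold(seconds).
- bot.inverse_kinematics(position, orientation): joint angles nearest the present ones, or None.
- bot.read_camera(name): name is "scene" or "top"; returns a dict with "pixels" (420x560x3 uint8, blue, green, red), "fx", "fy", "cx", "cy" (pixels), "R" (3x3) and "t" (3): a world point X has camera coordinates R X + t. Camera axes: x right, y down, z forward; pixel columns grow to the right and rows downward; lengths in m; the calibration is good to about 2 mm. A picture is of the moment at which its call begins. There is no depth.
A pose or a line that the arm cannot do raises bot.MotionError and nothing moves.
- bot.job_done(): hands the job in; it is judged then, once.
Readings, each from a call of its own:
- bot.current_clock(): time.
- bot.current_joints(): joint angles.
- bot.current_joint_vel(): joint speeds.
- bot.current_effort(): joint torques, N m.
- bot.current_ee_pos(): TCP position.
- bot.current_tool_rot(): TCP orientation.
- bot.current_contact_force(): force on the tool from outside, world axes, zero at the start.
- bot.current_ft_torque(): the same for the moment, N m.
- bot.current_opening(): opening from 0.0 (shut) to 1.0 (fully open).
- bot.current_grip_force(): force on a finger pad.
Only numpy, scipy, OpenCV 4.12 (cv2) and the standard library are available. Lean on these libraries where they do the work, as an engineer would, in place of code of your own. Each camera call takes 0.05 s, during which the arm holds its last target. There are 200 camera calls.

## Working session

There is one attempt and no reset: what is moved stays moved. The work goes in short steps, each a Python script; the robot and the scene stay as the last script left them, time stands still between calls to the robot, and variables do not carry over. Pictures are saved under pics/ and viewed, at most 10 in all, crops included, and the job is handed in when it is done.

```bash
ls; mkdir -p pics
python3 - <<'E'
from workcell import bot
import cv2,numpy as np
for n in("scene","top"):
    c=bot.read_camera(n); cv2.imwrite(f"pics/{n}0.png",c["pixels"]); print(n,c["fx"],c["fy"],c["cx"],c["cy"],np.round(c["R"],3).tolist(),np.round(c["t"],3), "pos",np.round(-np.array(c["R"]).T@np.array(c["t"]),3))
print(bot.current_clock(),bot.current_tool_rot(),bot.current_ee_pos())
E
```

```text
pics
scene 464.08727720425185 464.08727720425185 284.4287640297878 207.41998209825763 [[0.544, 0.839, 0.018], [0.577, -0.359, -0.733], [-0.609, 0.41, -0.68]] [-0.343 -0.301  1.543] pos [ 1.299 -0.452  0.834]
top 399.5253693701878 399.5253693701878 282.79426239784283 214.68885239562286 [[0.02, -1.0, 0.024], [-0.984, -0.024, -0.176], [0.177, -0.02, -0.984]] [-0.034  0.644  0.996] pos [0.459 0.002 1.094]
0.1 [-3.11843836e+00 -3.66252632e-01 -2.67746698e-04] [ 0.13319574 -0.55876921  0.21371033]
```

View pics/scene0.png

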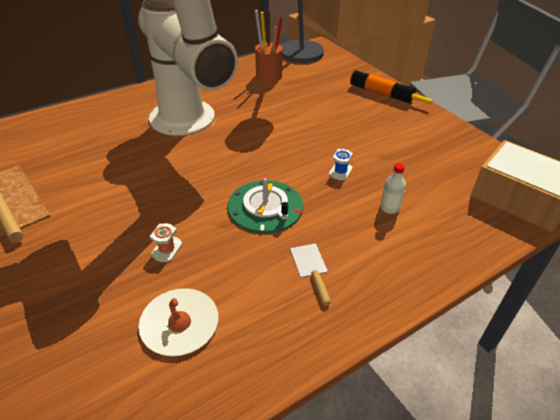

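View pics/top0.png

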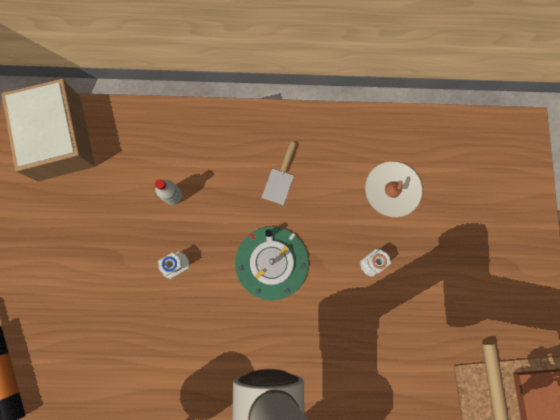

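The scene view shows the stand at about (265,205), the copper spool at (165,240) and blue at (342,165). In the top view the stand is at (272,263), the knob at (269,234), the white mark at (292,237), red at (252,237), and the copper spool at (376,262). Next I'll zoom in on these.

Run:
```python
import cv2,numpy as np
s=cv2.imread("pics/scene0.png");t=cv2.imread("pics/top0.png")
f=lambda im,x,y,w,h,k:cv2.resize(im[y:y+h,x:x+w],(400,300),interpolation=cv2.INTER_CUBIC)
a=np.hstack([f(t,222,225,100,75,4),f(t,346,240,60,45,4)])
b=np.hstack([f(s,218,168,100,75,4),f(s,135,217,60,45,4)])
cv2.imwrite("pics/crop0.png",np.vstack([a,b]))
```

```text
(no output)
```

View pics/crop0.png

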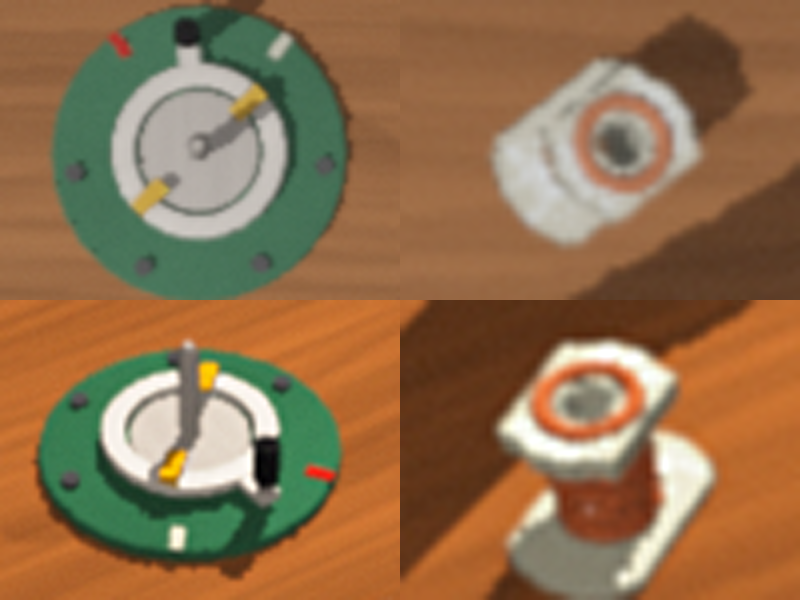

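The crops are sharp enough to measure from. The marks, knob and yellow tabs are distinct on the stand, with the knob between red and white. The spool's copper ring sits near top (377.5,261.5) and scene (162.5,232), and its flats run at roughly 40° in the top image.

```bash
cat > vis.py <<'E'
import cv2,numpy as np
from workcell import bot
def grab(n): return bot.read_camera(n)
def ray(c,uv):
    R=np.array(c["R"]);o=-R.T@np.array(c["t"])
    d=R.T@np.array([(uv[0]-c["cx"])/c["fx"],(uv[1]-c["cy"])/c["fy"],1.]);return o,d/np.linalg.norm(d)
def onz(c,uv,z):
    o,d=ray(c,uv);return o+d*(z-o[2])/d[2]
def tri(c1,a,c2,b):
    A=np.zeros((3,3));y=np.zeros(3);L=[ray(c1,a),ray(c2,b)]
    for o,d in L:
        P=np.eye(3)-np.outer(d,d);A+=P;y+=P@o
    X=np.linalg.solve(A,y);return X,max(np.linalg.norm((np.eye(3)-np.outer(d,d))@(X-o)) for o,d in L)*2
def proj(c,X):
    p=np.array(c["R"])@X+np.array(c["t"]);return np.array([c["fx"]*p[0]/p[2]+c["cx"],c["fy"]*p[1]/p[2]+c["cy"]])
HSV=dict(red=[((0,170,120),(6,255,255)),((172,170,120),(180,255,255))],white=[((0,0,150),(180,75,255))],
 yellow=[((18,130,120),(32,255,255))],black=[((0,0,0),(180,255,45))],copper=[((4,110,120),(14,255,255))],green=[((65,80,30),(95,255,255))])
def mask(c,col,box):
    x,y,w,h=box;m=np.zeros(c["pixels"].shape[:2],np.uint8);hsv=cv2.cvtColor(c["pixels"],cv2.COLOR_BGR2HSV)
    k=sum(cv2.inRange(hsv,np.array(a),np.array(b)) for a,b in HSV[col]);m[y:y+h,x:x+w]=k[y:y+h,x:x+w];return m
def blobs(c,col,box,amin=4):
    n,_,st,ce=cv2.connectedComponentsWithStats(mask(c,col,box));
    return sorted([(int(st[i,4]),*np.round(ce[i],2)) for i in range(1,n) if st[i,4]>=amin],reverse=True)
BOX={"top":(230,222,86,82),"scene":(222,172,88,66)}
SP={"top":(354,242,44,40),"scene":(145,218,42,48)}
E
python3 - <<'E'
from vis import *
for n in("top","scene"):
    c=grab(n)
    for col in("red","white","yellow","black"): print(n,col,blobs(c,col,BOX[n])[:6])
    print(n,"copper",blobs(c,"copper",SP[n])[:4],"white",blobs(c,"white",SP[n])[:4])
    g=cv2.findContours(mask(c,"green",BOX[n]),cv2.RETR_EXTERNAL,cv2.CHAIN_APPROX_NONE)[0];g=cv2.convexHull(max(g,key=len))
    P=np.array([onz(c,p[0]*1.,0.01)[:2] for p in g]);A=np.c_[2*P,np.ones(len(P))];s=np.linalg.lstsq(A,(P**2).sum(1),rcond=None)[0];print(n,"circle",s[:2],np.sqrt(s[2]+s[0]**2+s[1]**2))
E
```

```text
top red [(13, np.float64(251.54), np.float64(235.69))]
top white [(1203, np.float64(270.57), np.float64(262.15)), (21, np.float64(291.43), np.float64(236.38))]
top yellow [(35, np.float64(284.03), np.float64(250.09)), (31, np.float64(259.23), np.float64(273.61))]
top black [(30, np.float64(268.37), np.float64(232.63))]
top copper [(819, np.float64(370.03), np.float64(261.4)), (57, np.float64(379.05), np.float64(261.23)), (27, np.float64(395.04), np.float64(244.11))] white [(391, np.float64(372.49), np.float64(262.89)), (29, np.float64(380.41), np.float64(259.86)), (5, np.float64(376.4), np.float64(264.0))]
top circle [0.52176236 0.00763611] 0.09657393553857788
scene red [(15, np.float64(298.0), np.float64(211.0))]
scene white [(393, np.float64(253.15), np.float64(198.67)), (326, np.float64(272.41), np.float64(205.23)), (119, np.float64(280.27), np.float64(193.23)), (27, np.float64(261.93), np.float64(226.59))]
scene yellow [(38, np.float64(260.76), np.float64(209.08)), (30, np.float64(269.57), np.float64(186.23))]
scene black [(58, np.float64(284.21), np.float64(208.16))]
scene copper [(507, np.float64(180.23), np.float64(244.76)), (236, np.float64(155.44), np.float64(249.44)), (96, np.float64(162.35), np.float64(231.62)), (10, np.float64(172.6), np.float64(245.0))] white [(158, np.float64(162.68), np.float64(233.05)), (127, np.float64(174.57), np.float64(247.42)), (19, np.float64(155.0), np.float64(249.21)), (13, np.float64(165.92), np.float64(230.62))]
scene circle [0.52589112 0.00626442] 0.09833464606476187
```

Run:
```python
from vis import *
c={n:grab(n) for n in("top","scene")}; t,s=c["top"],c["scene"]
M={"red":((251.54,235.69),(298,211)),"white":((291.43,236.38),(261.93,226.59)),"knob":((268.37,232.63),(284.21,208.16)),"ya":((284.03,250.09),(269.57,186.23)),"yb":((259.23,273.61),(260.76,209.08))}
for k,(a,b) in M.items(): 
    X,e=tri(t,a,s,b); print(k,"tri",X.round(4),"gap",round(e,4))
for nm,cc,i in(("top",t,0),("scene",s,1)):
    r=onz(cc,M["red"][i],.0115)[:2];w=onz(cc,M["white"][i],.0115)[:2];v=r-w
    x=np.array([v[1],-v[0]])/np.linalg.norm(v); x=x  # stand y=v dir; x = y rotated -90deg
    cen=(r+w)/2-x*.09*np.cos(.65); psi=np.arctan2(x[1],x[0])
    k=onz(cc,M["knob"][i],.047)[:2]-cen
    ya=onz(cc,M["ya"][i],.0295)[:2];yb=onz(cc,M["yb"][i],.0295)[:2];d=ya-yb
    print(nm,"chord",np.linalg.norm(v).round(4),"cen",cen.round(4),"yaw",psi.round(3),"knob r",np.linalg.norm(k).round(4),"joint",(np.arctan2(k[1],k[0])-psi+.65).round(3),"tabmid",((ya+yb)/2).round(4),"tabdir",np.arctan2(d[1],d[0]).round(3))
ring={}
for n in c:
    m=mask(c[n],"copper",SP[n]);k,l,st,ce=cv2.connectedComponentsWithStats(m)
    ref=(379,261.2) if n=="top" else (162.4,231.6); i=min(range(1,k),key=lambda i:np.hypot(*(ce[i]-ref))+(st[i,4]>300)*99)
    p=cv2.findContours((l==i).astype(np.uint8),cv2.RETR_EXTERNAL,cv2.CHAIN_APPROX_NONE)[0][0]
    e=cv2.fitEllipse(p);ring[n]=e[0];print(n,"ring ellipse",e)
X,e=tri(t,ring["top"],s,ring["scene"]);print("ring",X.round(4),e.round(4),onz(t,ring["top"],.06).round(4),onz(s,ring["scene"],.06).round(4))
# yaw of flats: top flange+bottom outline in top view
m=mask(t,"white",SP["top"]);g=max(cv2.findContours(m,cv2.RETR_EXTERNAL,cv2.CHAIN_APPROX_NONE)[0],key=len)
b=cv2.boxPoints(cv2.minAreaRect(g));P=np.array([onz(t,p,.03)[:2] for p in b]);E=np.diff(P[[0,1,2]],axis=0)
print("rect edges",[(np.linalg.norm(v).round(4),np.arctan2(v[1],v[0]).round(3)) for v in E])
h=cv2.convexHull(g)[:,0];h=cv2.approxPolyDP(h.reshape(-1,1,2),1.2,True)[:,0]
Q=np.array([onz(t,p*1.,.03)[:2] for p in h])
for i in range(len(Q)):
    v=Q[(i+1)%len(Q)]-Q[i];print(h[i],np.linalg.norm(v).round(4),np.mod(np.arctan2(v[1],v[0]),np.pi).round(3))
```

```text
red tri [0.5931 0.0644 0.0124] gap 0.0013
white tri [ 0.5935 -0.0443  0.0137] gap 0.001
knob tri [0.5977 0.0182 0.0488] gap 0.0012
ya tri [ 0.5542 -0.012   0.1017] gap 0.026
yb tri [ 0.4869  0.0304 -0.0466] gap 0.0258
top chord 0.1087 cen [0.5216 0.009 ] yaw 0.006 knob r 0.0766 joint 0.758 tabmid [0.5223 0.0071] tabdir -0.791
scene chord 0.1083 cen [0.5206 0.0118] yaw -0.006 knob r 0.0762 joint 0.761 tabmid [0.5199 0.0109] tabdir 2.345
top ring ellipse ((379.0377502441406, 261.1329345703125), (12.231514930725098, 13.716625213623047), 158.33453369140625)
scene ring ellipse ((162.25430297851562, 231.5478057861328), (10.662566184997559, 17.68007469177246), 87.99444580078125)
ring [ 0.528  -0.2706  0.0623] 0.0003 [ 0.5283 -0.2711  0.06  ] [ 0.5257 -0.2703  0.06  ]
rect edges [(np.float64(0.0809), np.float64(-0.922)), (np.float64(0.0556), np.float64(-2.503))]
[381 250] 0.0154 1.043
[386 253] 0.0283 0.364
[390 263] 0.0603 2.196
[372 276] 0.0166 1.271
[366 274] 0.0184 0.795
[361 269] 0.0212 0.112
[360 261] 0.0465 2.276
[373 250] 0.0216 1.593
```

Both views agree: the stand is at (0.521, 0.010) with yaw about 0 and mark chord 0.1085 against 0.1089 expected. The knob radius is 0.0765, the collar sits at about 0.76, and the spool top triangulates to 62 mm. Next I'll check IK for the planned poses.

```bash
cat > arm.py <<'E'
import numpy as np
from scipy.spatial.transform import Rotation as Ro
from workcell import bot
C=np.array([.521,.010]);RK=.0762
def rot(a):
    y=np.array([np.cos(a),np.sin(a),0]);z=np.array([0,0,-1.]);return Ro.from_matrix(np.c_[np.cross(y,z),y,z]).as_rotvec()
def knob(q,r=RK): th=q-.65;return C+r*np.array([np.cos(th),np.sin(th)])
def st(tag=""): print(tag,round(bot.current_clock(),2),"p",np.round(bot.current_ee_pos(),4),"F",np.round(bot.current_contact_force(),1),"g",round(bot.current_opening()*92,1),"gf",np.round(bot.current_grip_force(),1))
E
python3 - <<'E'
from arm import *
print(Ro.from_rotvec(bot.current_tool_rot()).as_matrix()[:,1])
for q in(0,.76,1.3):
  for h in(0,np.pi):
    j=bot.inverse_kinematics([*knob(q),.036],rot(q-.65+np.pi/2+h));print("knob",q,h,None if j is None else np.round(j,2))
for h in(0,np.pi):
  for nm,p,a in(("spool",[.5275,-.2707,.036],.66),("up",[.5275,-.2707,.20],.66),("seat",[*C,.054],np.pi/2),("hi",[*C,.2],np.pi/2)):
    j=bot.inverse_kinematics(p,rot(a-h));print(nm,h,None if j is None else np.round(j,2))
E
```

```text
[ 2.31635735e-01 -9.72802468e-01 -4.94654790e-04]
knob 0 0 [-0.27  0.38  1.71 -0.    1.05 -1.19]
knob 0 3.141592653589793 [-0.27  0.38  1.71 -0.    1.05  1.95]
knob 0.76 0 [-0.17  0.41  1.67  0.    1.06 -1.85]
knob 0.76 3.141592653589793 [-0.17  0.41  1.67  0.    1.06  1.29]
knob 1.3 0 [-0.11  0.38  1.7  -0.    1.05 -2.33]
knob 1.3 3.141592653589793 [-0.11  0.38  1.7  -0.    1.05  0.81]
spool 0 [-0.68  0.4   1.68 -0.    1.06 -1.34]
up 0 [-0.68  0.21  1.56  0.    1.37 -1.34]
seat 0 [-0.21  0.21  1.88 -0.    1.05 -1.78]
hi 0 [-0.21  0.03  1.76  0.    1.35 -1.78]
spool 3.141592653589793 [-0.68  0.4   1.68  0.    1.06  1.8 ]
up 3.141592653589793 [-0.68  0.21  1.56  0.    1.37  1.8 ]
seat 3.141592653589793 [-0.21  0.21  1.88 -0.    1.05  1.36]
hi 3.141592653589793 [-0.21  0.03  1.76 -0.    1.35  1.36]
```

Run:
```python
from arm import *
H=np.pi
q=.76; a=lambda q:rot(q-.65+np.pi/2+H)
bot.set_gripper(.5,15)
bot.goto([*knob(q),.13],a(q)); bot.line_to([*knob(q),.038],max_speed=.1); st("down")
bot.set_gripper(0.,15); st("grip")
F0=bot.current_contact_force()
for q in list(np.arange(.64,.05,-.12))+[.02,0,-.02,-.04]:
    bot.line_to([*knob(q),.038],a(q),max_speed=.06)
    F=np.array(bot.current_contact_force())-F0; th=q-.65; ft=F[:2]@[-np.sin(th),np.cos(th)]; print(round(q,2),"tang",ft.round(1),"rad",(F[:2]@[np.cos(th),np.sin(th)]).round(1),F[2].round(1))
    if q<.1 and ft>9: break
bot.set_gripper(.5); st("open")
bot.line_to([*knob(q),.13],max_speed=.15)
st()
```

```text
down 4.81 p [0.5975 0.0182 0.0389] F [-0.  -0.3 -0.2] g 45.8 gf 0.0
grip 5.34 p [0.5969 0.0184 0.0383] F [0.3 0.2 1.4] g 17.6 gf 15.0
0.64 tang -0.3 rad 0.8 0.2
0.52 tang -0.9 rad 1.1 -0.4
0.4 tang -1.0 rad 3.4 -1.9
0.28 tang -1.0 rad 4.5 -2.3
0.16 tang -1.9 rad 5.1 -2.6
0.02 tang -1.3 rad 7.4 -3.8
0 tang 0.0 rad 6.8 -4.8
-0.02 tang 2.4 rad 7.3 -5.2
-0.04 tang 7.6 rad 6.9 -6.4
open 8.5 p [ 0.5796 -0.0385  0.0379] F [-0.3 -0.1 -0.8] g 46.0 gf 0.0
 9.27 p [ 0.579  -0.0383  0.129 ] F [-1.4  0.1  0.4] g 45.8 gf 0.0
```

The collar hit the open stop at the expected place, so the arm and camera frames agree. Next I'll grasp the spool, lift it and bring it above the stand.

Run:
```python
from arm import *
from vis import grab
import cv2
P=[.5275,-.2707]; a=.66-np.pi
bot.set_gripper(.75,25)
bot.goto([*P,.13],rot(a)); bot.line_to([*P,.036],max_speed=.1); st("down")
bot.set_gripper(0.,25); st("grip")
bot.line_to([*P,.165],max_speed=.12); st("lift")
bot.goto([*C,.165],rot(-np.pi/2)); bot.hold(.3); st("over")
ims=[]
for n in("top","scene"):
    c=grab(n); cv2.imwrite(f"pics/{n}1.png",c["pixels"])
    x,y=(232,215) if n=="top" else (215,130)
    ims.append(cv2.resize(c["pixels"][y:y+110,x:x+80],(400,550),interpolation=cv2.INTER_CUBIC))
cv2.imwrite("pics/over.png",np.hstack(ims))
```

```text
down 11.82 p [ 0.5281 -0.2712  0.0368] F [-0.2 -0.3  0.2] g 69.0 gf 0.0
grip 12.32 p [ 0.5276 -0.2709  0.0363] F [-1.2 -0.   1. ] g 43.4 gf 25.0
lift 13.54 p [ 0.5269 -0.2702  0.1638] F [-0.4 -0.3 -3.1] g 43.8 gf 25.0
over 14.93 p [0.5212 0.0092 0.165 ] F [-0.8  0.3 -2.5] g 43.7 gf 25.0
```

View pics/over.png

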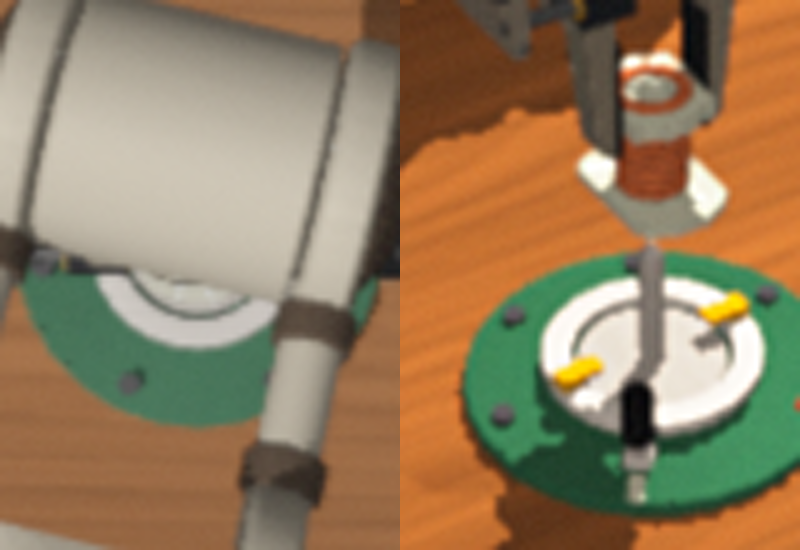

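The grip width of 43.5 mm confirms the pads are on the 44 mm flats. The knob lines up with the white mark, so the collar is open. In the scene view the spindle tip is at about (265.3,178.5) and the spool's ring is visible near (264.5,147). I'll compare the ring and spindle positions before lowering.

Run:
```python
from vis import *
from arm import C
t,s=grab("top"),grab("scene")
tip0=tri(t,(272,261.5),s,(265.1,179.3));print("tip tri",tip0[0].round(4),tip0[1].round(4),"top@.093",onz(t,(272,261.5),.092).round(4),"scene@.093",onz(s,(265.2,179.),.092).round(4))
m=mask(s,"copper",(250,136,32,40));k,l,stt,ce=cv2.connectedComponentsWithStats(m);print([(int(stt[i,4]),ce[i].round(1)) for i in range(1,k)])
sub=s["pixels"][140:157,255:276];h=cv2.cvtColor(sub,cv2.COLOR_BGR2HSV)
# ring only: rows above the flange front edge
m2=mask(s,"copper",(256,139,20,15));g=np.vstack(cv2.findContours(m2,cv2.RETR_EXTERNAL,cv2.CHAIN_APPROX_NONE)[0]);e=cv2.fitEllipse(cv2.convexHull(g));print("ring",e)
z=float(bot.current_ee_pos()[2])-.036+.060
print("tcp",bot.current_ee_pos(),"ring world",onz(s,e[0],z).round(4),z,"expected px of ring at C",proj(s,np.array([*C,z])),"of tip",proj(s,np.array([*C,.093])))
```

```text
tip tri [0.5205 0.0081 0.0918] 0.0046 top@.093 [0.5193 0.006  0.092 ] scene@.093 [0.5209 0.0108 0.092 ]
[(31, array([266.9, 138.5])), (310, array([272.1, 160.8])), (74, array([266.1, 147.6])), (20, array([250.7, 157.6])), (67, array([253.3, 171.6]))]
ring ((265.8440856933594, 145.44515991210938), (14.272048950195312, 15.360361099243164), 59.825782775878906)
tcp [0.52105725 0.00978468 0.16498557] ring world [0.5156 0.017  0.189 ] 0.18898557439606853 expected px of ring at C [264.50660967 147.46989938] of tip [264.94161331 178.82643645]
```

The left finger hides the ring's left edge, so I used the bore, which appears at about (264.6,147.6) against an expected (264.5,147.5). The spool is therefore over the spindle to within about 2 mm. I'll lower it under force control, nudging sideways with any lateral force.

```bash
cat > lower.py <<'E'
from arm import *
xy=np.array([.521,.0090]); bot.line_to([*xy,.140],max_speed=.08); bot.hold(.2)
F0=np.array(bot.current_contact_force()); st("pre")
z=.140
while z>.0495:
    z-=.006 if z>.066 else .002
    bot.line_to([*xy,z],max_speed=.05 if z>.06 else .025)
    F=np.array(bot.current_contact_force())-F0; p=np.array(bot.current_ee_pos())
    print(round(z,4),"z",p[2].round(4),"F",F.round(1))
    if F[2]>8: print("contact"); break
    if np.hypot(*F[:2])>1.5: xy=xy+np.clip(F[:2]/4000,-.001,.001)
print(xy,bot.current_clock())
E
python3 lower.py
```

```text
pre 15.79 p [0.5214 0.0089 0.1405] F [ 0.9 -0.6 -2.5] g 43.5 gf 25.0
0.134 z 0.1335 F [-0.9  0.8  0.1]
0.128 z 0.1274 F [-1.9  0.4 -0.4]
0.122 z 0.1215 F [-1.4  0.2 -0.4]
0.116 z 0.1155 F [-0.5  1.3  0.1]
0.11 z 0.1095 F [-0.7 -0.1  0.4]
0.104 z 0.1035 F [ 0.2  0.9 -0.6]
0.098 z 0.0975 F [-0.9  0.4 -0.1]
0.092 z 0.0915 F [-0.6  0.7 -1.2]
0.086 z 0.0855 F [-0.7  1.1 -0.2]
0.08 z 0.0795 F [-0.9  0.3  0.4]
0.074 z 0.0735 F [-1.8  1.   0.3]
0.068 z 0.0675 F [-0.3  1.6 -0.1]
0.062 z 0.0615 F [-1.5  1.1 -0.6]
0.06 z 0.0599 F [ 0.5  0.8 -0. ]
0.058 z 0.0579 F [-0.9  0.7 -0.3]
0.056 z 0.0558 F [-1.  0.  0.]
0.054 z 0.0543 F [-0.6  0.3  2. ]
0.052 z 0.0541 F [-6.1  0.  16.6]
contact
[0.51964605 0.0100087 ] 20.5083
```

The spool seated at TCP z = 0.0543, against 0.054 expected. I'll release it, retreat and look.

Run:
```python
from arm import *
from vis import grab
import cv2
p=np.array(bot.current_ee_pos()); bot.line_to([*p[:2],.0542],max_speed=.02); st("relax")
bot.set_gripper(.7,10); st("open")
bot.line_to([*p[:2],.15],max_speed=.12)
bot.goto([.45,-.25,.25],rot(-np.pi/2)); st("away")
ims=[]
for n in("top","scene"):
    c=grab(n); cv2.imwrite(f"pics/{n}2.png",c["pixels"])
    x,y=(228,222) if n=="top" else (222,155)
    ims.append(cv2.resize(c["pixels"][y:y+88,x:x+88],(400,400),interpolation=cv2.INTER_CUBIC))
cv2.imwrite("pics/seated.png",np.hstack(ims))
```

```text
relax 20.77 p [0.5204 0.0098 0.0542] F [ 0.3 -0.   0.1] g 43.9 gf 25.0
open 21.27 p [0.5203 0.0097 0.0542] F [ 0.7  0.6 -0. ] g 64.7 gf 0.0
away 23.32 p [ 0.4501 -0.2489  0.2491] F [-0.2 -0.1 -0.9] g 64.3 gf 0.0
```

View pics/seated.png

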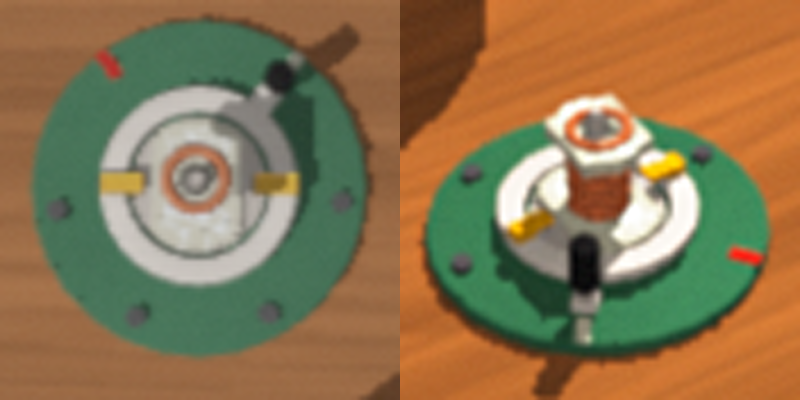

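The spool is seated upright and central, with its flats facing the tabs and the knob at the white mark. Next is locking.

Run:
```python
from arm import *
from vis import *
a=lambda q:rot(q-.65+np.pi/2+np.pi)
q=-.01; bot.set_gripper(.5,15)
bot.goto([*knob(q),.15],a(q)); bot.line_to([*knob(q),.038],max_speed=.1); bot.set_gripper(0.,15); st("grip"); F0=np.array(bot.current_contact_force())
for q in np.linspace(0.13,1.295,10):
    bot.line_to([*knob(q),.038],a(q),max_speed=.06)
    F=np.array(bot.current_contact_force())-F0; th=q-.65; ft=F[:2]@[-np.sin(th),np.cos(th)]; print(round(q,3),"tang",ft.round(1),"rad",(F[:2]@[np.cos(th),np.sin(th)]).round(1))
    if ft<-12: print("STOP");break
bot.hold(.2); p=np.array(bot.current_ee_pos())[:2]-C; print("TCP angle",np.arctan2(p[1],p[0])+.65,np.hypot(*p))
bot.set_gripper(.45); st("open"); bot.line_to([*knob(q),.14],max_speed=.15)
bot.goto([.45,-.25,.25],rot(-np.pi/2)); st("away")
ims=[]
for n in("top","scene"):
    c=grab(n); cv2.imwrite(f"pics/{n}3.png",c["pixels"])
    for col in("red","white","yellow","black"): print(n,col,blobs(c,col,BOX[n])[:4])
    x,y=(228,222) if n=="top" else (222,155)
    ims.append(cv2.resize(c["pixels"][y:y+88,x:x+88],(400,400),interpolation=cv2.INTER_CUBIC))
cv2.imwrite("pics/locked.png",np.hstack(ims))
```

```text
grip 26.73 p [ 0.5813 -0.0367  0.0381] F [-0.2  0.6  1. ] g 17.7 gf 15.0
0.13 tang 0.4 rad -1.2
0.259 tang 0.8 rad -3.2
0.389 tang 0.7 rad -4.2
0.518 tang 1.0 rad -4.2
0.648 tang 1.1 rad -4.2
0.777 tang 0.1 rad -5.2
0.907 tang 1.5 rad -5.5
1.036 tang 0.3 rad -6.3
1.166 tang 1.2 rad -5.5
1.295 tang 1.7 rad -6.1
TCP angle 1.2919018571416248 0.07460778726696286
open 30.63 p [0.5819 0.0558 0.0379] F [ 0.7 -0.2  0.8] g 41.4 gf 0.0
away 32.78 p [ 0.4502 -0.2491  0.2493] F [ 0.3 -0.2 -0. ] g 41.6 gf 0.0
top red [(6, np.float64(250.17), np.float64(234.17))]
top white [(924, np.float64(267.87), np.float64(263.59)), (21, np.float64(291.43), np.float64(236.38)), (15, np.float64(269.07), np.float64(257.67)), (14, np.float64(271.57), np.float64(264.29))]
top yellow [(35, np.float64(266.54), np.float64(278.09)), (33, np.float64(276.39), np.float64(245.55))]
top black [(25, np.float64(254.6), np.float64(237.96))]
scene red [(16, np.float64(297.75), np.float64(211.0))]
scene white [(693, np.float64(266.94), np.float64(196.44)), (29, np.float64(262.38), np.float64(214.21)), (28, np.float64(261.93), np.float64(226.71)), (5, np.float64(268.4), np.float64(182.4))]
scene yellow [(37, np.float64(269.7), np.float64(209.24))]
scene black [(61, np.float64(292.7), np.float64(199.36))]
```

View pics/locked.png

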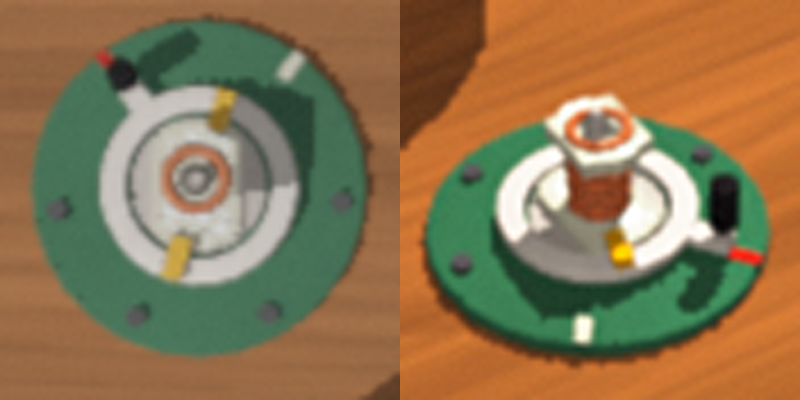

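The knob is now at the red mark and the tabs lie over the flange. I'll measure the collar angle and the other objects, comparing with the open state.

Run:
```python
from vis import *
t,s=grab("top"),grab("scene")
cen={"top":np.array([.5216,.009]),"scene":np.array([.5206,.0118])};psi={"top":.006,"scene":-.006}
for n,cc in(("top",t),("scene",s)):
    for i in(0,2,3):
        im=cv2.imread(f"pics/{n}{i}.png");b=blobs(dict(pixels=im),"black",BOX[n])[0][1:]
        k=onz(cc,b,.047)[:2]-cen[n];r=[n,i,"knob r",np.hypot(*k).round(4),"q",(np.arctan2(k[1],k[0])-psi[n]+.65).round(3)]
        y=blobs(dict(pixels=im),"yellow",BOX[n])
        if len(y)>=2:
            d=onz(cc,y[0][1:],.0295)[:2]-onz(cc,y[1][1:],.0295)[:2];r+=["tab q",((np.arctan2(d[1],d[0])-psi[n])%np.pi-np.pi/2).round(3)]
        print(*r)
print("knob tri",tri(t,(254.6,237.96),s,(292.7,199.36)))
a,b=cv2.imread("pics/top0.png"),t["pixels"]
d=cv2.absdiff(a,b).max(2)
for nm,(x,y) in dict(blue=(173,265),plate=(393,189),glue=(169,191),spat=(283,172)).items(): print(nm,int((d[y-22:y+22,x-22:x+22]>40).sum()))
```

```text
top 0 knob r 0.0766 q 0.758 tab q 0.776
top 2 knob r 0.0779 q -0.01 tab q 0.014
top 3 knob r 0.0756 q 1.274 tab q 1.295
scene 0 knob r 0.076 q 0.762 tab q 0.779
scene 2 knob r 0.0782 q -0.005 tab q 0.034
scene 3 knob r 0.0742 q 1.295
knob tri (array([0.58257903, 0.05381207, 0.04980099]), np.float64(0.0009052595145764234))
blue 0
plate 0
glue 0
spat 0
```

Measured against the open stop, the collar is at about 1.28 to 1.30 in both views, so it is on the mark. The other objects show no change and the arm is clear.

```bash
python3 -c "
from workcell import bot
print(bot.current_clock(),bot.job_done())"
```

```text
the job is handed in; nothing more can be done
32.9833 None
```

The copper spool is seated on the stand and locked: the collar is within about 0.02 rad of the red mark, the blue spool, plate, glue bottle and spatula are unmoved, and I handed the job in at 33 s.

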